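# Open a toy display case and set its backdrop lid

### The arm

A 7-joint arm with a two-finger parallel gripper is mounted at the origin on the work surface. World frame = base frame: x ahead of the robot, y to its left, z up, the work surface at z = 0. Lengths are in m, angles in degrees, forces in N, time in s.
With the tool pointing down it reaches from about 0.425 to 0.975 m from the base axis. Payload 16.7 kg.
Tool frame: the origin (TCP) lies at the very end of the fingers, on their centre line; the grasp point (between the pads) lies manip.hold_point_z behind it (manip.hold_point_z is the distance from the TCP to the grasp point, in m); z points along the fingers, y is the line along which they close (so a half turn about z gives the same grasp; the last joint's range is limited). The gripper opens to 85 mm and grips with 20 to 120 N. Pads are 22 mm wide; open, the fingers measure 114 mm over their backs; the gripper's body (76 mm by 85 mm) begins 54 mm behind the grasp point. The pads swing forward as they close: fully open they stand 13 mm farther back than shut.
Start: joints at [-81.045, 24.414, 4.234, 92.017, -1.954, 63.644, -3.845], TCP at [0.203, 0.644, 0.231] pointing down, gripper open.
Joint ranges: [-163.25, 163.25], [-28.42, 122.38], [-70.27, 78.77], [12.13, 141.07], [-58.53, 238.53], [9.26, 117.41], [-156.51, 156.51]. Speed limits (degrees/s): [108.29, 108.29, 136.94, 136.94, 172.46, 172.46, 172.46].

### API

Orientations are given as a 3x3 rotation matrix whose columns are the frame's x, y, z axes.
In Python, from plant import sensors, optics, sign_off, manip gives the robot as it stands. The module is installed in compiled form; this text tells all that it offers.
- The arm moves only by the tool play_rows, never from a script. Its argument "steps" is a list of rows, each an object of numbers: "gripper": the closure, from 0 (fully open) to 1 (shut); "dx", "dy", "dz": the shift along the world's x, y, z in cm; "yaw": the turn about the world's z in rad. In form: [{"gripper": .., "dx": .., "dy": .., "dz": .., "yaw": ..}, ...]. A call has 1 to 20 rows; each row shifts and turns the commanded pose from where the row before left it; what a row does not reach is not made up. A row lasts 1/10 s, in which the tool goes at most 50 mm and 8.59 degrees, less where a joint would pass 70% of its speed; a pose out of reach is approached as far as the arm can. A call with a gripper value outside its range is refused whole. The fingers move at their own pace and stop on an object; "squeeze" is the grip in N (left out, the last holds). Time passes only in rows, so rows that do not move let the fingers close. It gives the time, the measured TCP pose, the force, the opening and the grip force at its end, in the units of the state.
- sensors.get_obs(): the state, without advancing time (a new reading comes with each control period).
- optics.read_camera(name): name is "scene" or "side" or "wrist"; returns a dict with "img" (420x560x3 uint8, blue, green, red), "range_z" (420x560 float32, m along the optical axis (not along the pixel's ray), 0 where there is no reading), "mtx" (3x3 intrinsics, pixels), "origin" and "rotation" of the camera in the world. Camera axes: x right, y up, looking along -z (the intrinsics and any distortion apply to the point x, -y, -z); pixel columns grow to the right and rows downward; lengths in m; the calibration is good to about 2 mm. The wrist camera is an equidistant fisheye: a pixel r from the principal point sees the ray r / f radians off the axis. A picture is of the moment at which its call begins.
- sign_off(): hands the job in; it is judged then, once.
The state is a dict: "time": time; "qpos": joint angles; "dq": joint speeds; "joint_efforts": joint torques, N m; "tcp_pos": TCP position; "tcp_rot": TCP orientation; "contact_force": force on the tool from outside, world axes, zero at the start; "moment": the same for the moment, N m; "width": finger opening in m; "grip_force": force on a finger pad.
Only numpy, scipy, OpenCV 4.12 (cv2) and the standard library are available. Lean on these libraries where they do the work, as an engineer would, in place of code of your own. Each camera call takes 0.05 s, during which the arm holds its last target. There are 200 camera calls.

### The job

Open the blue toy display case: turn the brass lock knob counter-clockwise until it stops and lift it out; it goes into the shallow black tray. With the lock out, raise the lid (it has two yellow lips to hold it by) and lean it back past upright until it is in line with the red marker arm at the side of the case, and leave it standing there. Do not move the marker arm or the toys standing around the case.

Things in the scene. Friction and masses are not known exactly. Their poses are not given: they have to be found in the camera images.
- case: Blue wooden display case, an open box 150 (x) x 220 (y) x 80 mm high, walls 8 mm, fixed to the counter, with fixed tin figures up to 70 mm high inside. It stands with its front away from the robot and its hinge towards the robot. Origin: centre of its underside; x points from its front to its hinged side (about to the robot), y to the left as seen by one who faces its front, z up.
- lock_slot (a point): Centre of the lock slot, on the case at x = -99, y = 0, z = 91 mm (axes as the case's): a slot 46 mm (along y) x 15 mm (along x), right through the 10 mm top of a closed wooden bridge, 56 mm wide (y), that stands before the middle of the case from x = -75 to -127 mm. Two stop pins under it stop the knob's lug in line with the slot, turning counter-clockwise.
- knob: Loose brass lock knob, 0.14 to 0.24 kg, upright in the slot at the start. Origin: centre of its underside. From below: steel lug bar 40 (own x) x 10 x 8 mm; shank 11 mm thick; brass disc 68 mm across, 21 to 27 mm above the origin; wing grip 52 long (own x) x 12 x 36 mm, 27 to 63 mm above the origin. At the start the disc rests on the bridge and overlaps the lid's edge by 10 mm, locking it.
- knob_wing (a point): Point in the wing grip on the knob's axis, 47 mm above the knob's origin, 20 mm above its disc; axes as the knob's. Wing (x) and lug lie in line. At the start the lug is caught under the bridge, 60 to 80 degrees clockwise (from above) of the slot. When the wing lies along the slot (case y) the knob lifts out with 2 to 3 mm of play; it is clear after 25 mm.
- tray: Shallow black open tray, 130 x 130 mm outside, wall 5 mm, rim 26 mm high, inner floor 5 mm above the counter, fixed. Origin: centre of its underside. To the robot's left or right of the case
- lid (a joint): Lid angle, rad: 0 closed, pi/2 upright, larger leans back away from the front; up to 2.3. The hinge is stiff (0.55 N m of friction): the lid stays where it is left. Lid: pale wooden panel 150 (hinge to front edge) x 220 x 10 mm, 0.15 to 0.31 kg, inner face painted with a landscape. It turns about the case's y direction, the hinge line lying along its underside.
- lid_hinge_mid (a point): Middle of the hinge line: on the case at x = 75, y = 0, z = 80 mm; axes as the case's
- lid_edge (a point): On the lid: middle of its front edge, at its underside (inner face), 150 mm from the hinge line. Axes turn with the lid: when closed as the case's; -x runs in the panel away from the hinge, z is the panel's outer normal
- lip_left (a point): Grip point in the lid's yellow lip at case y = +74 mm. Each lip is a plate 56 mm wide (y), 8 mm thick, sticking out 48 mm from the lid's front edge, flared: with the lid closed it rises towards the front at 55 degrees above level. The point is in its mid-thickness, 33 mm out from the edge's mid-thickness, 15 mm from the lip's end: lid-frame x = -169, z = +32 mm from hinge. Axes as lid_edge.
- lip_right (a point): The same on the yellow lip at case y = -74 mm
- marker (a joint): Angle of the red marker arm, measured as the lid's and about the same hinge line: the lid is in line when both angles are equal. Set between 1.65 and 1.95 rad. Red bar 120 mm long, 12 mm high, 6 mm thick at one end of the hinge, case y = +122 mm; stiff, but can be pushed out of place.
- marker_tip (a point): Free end of the red marker arm, 120 mm from the hinge line. Axes turn with the arm as lid_edge's with the lid
- bus: Loose red toy bus, 120 long (x) x 54 x 61 mm. Origin: centre of its underside. On the other side of the case from the tray. Leave alone
- doll_green: Loose green wooden doll, 68 mm across, 120 mm tall, standing to the robot's left of the case. Origin: centre of its underside. Leave alone
- doll_red: Loose red wooden doll, 68 mm across, 105 mm tall, standing to the robot's right of the case. Origin: centre of its underside. Leave alone
There are look-alikes about, which are no part of the job. What is meant by the knob is not purple, and is the smaller of those in its own colour.

How it is judged (in metres and radians):
On the way:
1. the lock knob is lifted out of the bridge, the lid still closed (z of knob in the frame of case above 0.095 m and value of joint lid below 0.15 rad), for 0.1 s.
At the end, for the whole second after the job is handed in: The lid stands still, leaning back in line with the red marker arm to within 0.09 rad (5 degrees), and the lock knob lies at rest inside the tray (its origin within 60 mm of the tray's centre along each tray axis and under 45 mm above its underside), both let go (angle between the z axis of lid_edge and the z axis of marker_tip, either way round below 0.09 rad and value of joint lid above 1.5 rad and velocity of joint lid between -0.05 and 0.05 rad/s and x of knob in the frame of tray between -0.06 and 0.06 m and y of knob in the frame of tray between -0.06 and 0.06 m and z of knob in the frame of tray below 0.045 m and linear speed of knob below 0.03 m/s); the robot touches nothing.
It fails at once if the red marker arm is pushed out of place (its tip moves more than 10 mm) (distance of marker_tip from where it was at the start of the episode above 0.01 m).
It fails at once if a bystander toy is moved more than 25 mm (distance of any of bus, doll_green, doll_red from where it was at the start of the episode above 0.025 m).
It also fails if it takes over 72 s, if anything falls off the work surface, if the arm or the gripper's body presses on something with over 40 N, if the wrist force passes 120 N, or if a joint passes its speed limit or range.

## Working session

There is one attempt and no reset: what is moved stays moved. The work goes in short steps, Python scripts to look and compute and a tool call to move; the robot and the scene stay as the last step left them, time stands still between calls to the robot, and variables do not carry over. Pictures are saved under pics/ and viewed, at most 10 in all, crops included, and the job is handed in when it is done.

Besides the shell and the picture viewer there is one more tool, called after ">>>" in YAML: its name, and indented under it one key for each argument. play_rows: Moves the arm, as the interface text tells. Its arguments: {"type":"object","properties":{"steps":{"type":"array"},"squeeze":{"type":"number"}},"required":["steps"]}

```bash
mkdir -p pics
cat > h.py <<'E'
import numpy as np, cv2
from plant import sensors, optics, sign_off, manip
def cam(n):
    d=optics.read_camera(n); d['name']=n; return d
def pt(d,u,v,k=1):
    # world point from pixel with median depth
    z=d['range_z'][int(v)-k:int(v)+k+1,int(u)-k:int(u)+k+1]; z=np.median(z[z>0])
    m=d['mtx']; p=np.array([(u-m[0,2])/m[0,0]*z,-(v-m[1,2])/m[1,1]*z,-z])
    return np.array(d['origin'])+np.array(d['rotation'])@p
def cloud(d):
    m=d['mtx'];z=d['range_z'];v,u=np.mgrid[:420,:560]
    p=np.stack([(u-m[0,2])/m[0,0]*z,-(v-m[1,2])/m[1,1]*z,-z],-1)
    w=p@np.array(d['rotation']).T+np.array(d['origin']); w[z<=0]=np.nan; return w
E
python3 - <<'E'
from h import *
for n in ['scene','side']:
    d=cam(n); cv2.imwrite(f'pics/{n}1.png',d['img']); print(n,d['origin'],d['rotation'],d['mtx'])
    np.savez(f'{n}1.npz',**{k:v for k,v in d.items()})
    print([k for k in d])
o=sensors.get_obs(); print(o, manip.hold_point_z)
E
```

```text
scene [ 1.1905981  -0.35289231  0.86944022] [[ 0.55318762 -0.63711515  0.53671942]
 [ 0.83304191  0.41922709 -0.36095682]
 [ 0.00496374  0.64678662  0.76265486]] [[413.82745072   0.         281.68905411]
 [  0.         413.82745072 206.48985237]
 [  0.           0.           1.        ]]
['img', 'range_z', 'mtx', 'origin', 'rotation', 'name']
side [ 0.31681201 -0.72085504  0.77462081] [[ 0.91422432  0.27587444 -0.29679484]
 [-0.4050034   0.59880962 -0.69094087]
 [-0.01288932  0.75187787  0.65917641]] [[473.66280792   0.         274.68595534]
 [  0.         473.66280792 214.68364703]
 [  0.           0.           1.        ]]
['img', 'range_z', 'mtx', 'origin', 'rotation', 'name']
{'time': 0.1, 'qpos': array([-81.04488883,  24.44648408,   4.23134732,  92.04700513,
        -1.95369109,  63.64445516,  -3.84391124]), 'dq': array([ 0.00601835, -0.06754969, -0.02957607, -0.01847881,  0.02076252,
        0.03674319, -0.01551941]), 'joint_efforts': array([ 6.81001256e-03, -9.51523590e+01,  3.77031282e+00, -4.64406788e+01,
        1.94747286e-02,  6.38018857e-03, -3.45480385e-05]), 'tcp_pos': array([0.20312525, 0.64333454, 0.2306878 ]), 'tcp_rot': array([[-9.53602360e-01,  3.01068875e-01, -2.67457722e-04],
       [ 3.01068983e-01,  9.53601710e-01, -1.11682181e-03],
       [-8.11921464e-05, -1.14552714e-03, -9.99999341e-01]]), 'contact_force': array([-0.07563793,  0.08195743,  0.01554703]), 'moment': array([-0.01057912,  0.00436932,  0.00827735]), 'grip_force': 0.0, 'width': 0.08556719598569738} 0.0187
```

View pics/scene1.png

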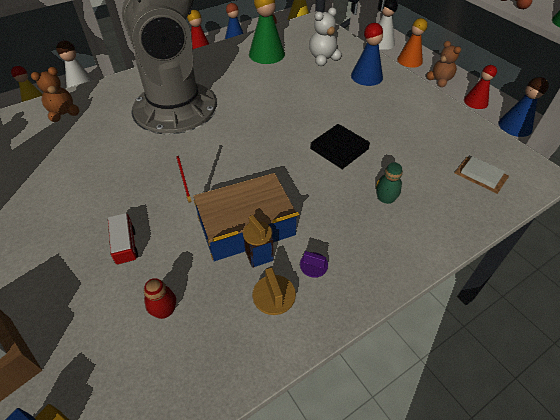

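View pics/side1.png

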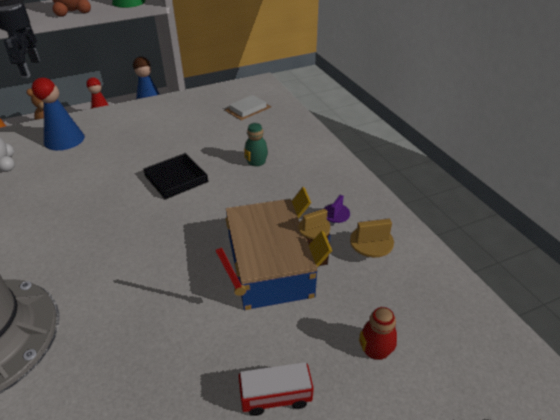

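The scene shows the case in the middle, with the knob on its bridge at scene (258,232) and side (317,222). The larger brass decoy is at scene (273,290) and the purple one at (314,264). The tray is to the robot's left at (340,145), and the marker arm is on the robot's right at (183,178).

Run:
```python
from h import *
for n in ['scene','side']:
    d=dict(np.load(f'{n}1.npz')); w=cloud(d); im=d['img'].astype(int); hsv=cv2.cvtColor(d['img'],cv2.COLOR_BGR2HSV)
    vv,uu=np.mgrid[:420,:560]
    roi={'scene':(180,310,165,260),'side':(215,345,185,310)}[n]
    R=(uu>roi[0])&(uu<roi[1])&(vv>roi[2])&(vv<roi[3])
    lid=R&(abs(w[...,2]-.09)<.004)
    lid=cv2.morphologyEx(lid.astype(np.uint8),cv2.MORPH_OPEN,np.ones((5,5)))>0
    P=w[lid]; print(n,'lid n',len(P),'z',np.median(P[:,2]), cv2.minAreaRect((P[:,:2]*1000).astype(np.float32)))
    # knob wing top
    t={'scene':(235,280,205,245),'side':(295,335,205,240)}[n]
    K=(uu>t[0])&(uu<t[1])&(vv>t[2])&(vv<t[3])&(abs(w[...,2]-.133)<.006)
    Q=w[K]; print(' wing',len(Q),np.median(Q,0) if len(Q) else '', cv2.minAreaRect((Q[:,:2]*1000).astype(np.float32)) if len(Q)>4 else '')
    # marker red
    mr={'scene':(172,193,150,205),'side':(212,248,245,298)}[n]
    M=(uu>mr[0])&(uu<mr[1])&(vv>mr[2])&(vv<mr[3])&(im[...,2]>110)&(im[...,1]<60)&(w[...,2]>.06)
    Q=w[M]; print(' marker',len(Q)); print(np.round(Q[np.argsort(Q[:,2])][::max(1,len(Q)//10)],3))
    # tray
    tr={'scene':(300,380,118,172),'side':(135,215,148,200)}[n]
    T=(uu>tr[0])&(uu<tr[1])&(vv>tr[2])&(vv<tr[3])&(im.max(-1)<45)&(abs(w[...,2]-.026)<.004)
    Q=w[T]; print(' tray',len(Q), cv2.minAreaRect((Q[:,:2]*1000).astype(np.float32)))
    for c,mask in (('yellow',(hsv[...,0]>18)&(hsv[...,0]<32)&(hsv[...,1]>200)&R&(w[...,2]>.085)),):
        nn,l,s,ce=cv2.connectedComponentsWithStats(mask.astype(np.uint8))
        for i in range(1,nn):
            if s[i,4]>20: print(c,s[i],np.round(np.median(w[l==i],0),3),np.round(w[l==i].min(0),3),np.round(w[l==i].max(0),3))
ims=[]
for n,t in (('scene',(170,330,150,270)),('side',(205,365,175,295))):
    d=np.load(f'{n}1.npz'); ims.append(cv2.resize(d['img'][t[2]:t[3],t[0]:t[1]],None,fx=5,fy=5*.5*1.0 if 0 else 2.5) if 0 else cv2.resize(d['img'][t[2]:t[3],t[0]:t[1]],None,fx=2.5,fy=2.5,interpolation=2))
cv2.imwrite('pics/crop1.png',np.hstack(ims))
```

```text
scene lid n 3659 z 0.09101722803057255 ((583.3087158203125, -58.191261291503906), (220.65963745117188, 151.59864807128906), 78.35643005371094)
 wing 119 [ 0.68356592 -0.08001362  0.13348048] ((691.5233154296875, -65.71571350097656), (68.58950805664062, 45.11066818237305), 56.27619934082031)
 marker 86
[[ 0.483 -0.162  0.09 ]
 [ 0.478 -0.163  0.101]
 [ 0.478 -0.161  0.114]
 [ 0.475 -0.16   0.122]
 [ 0.471 -0.162  0.133]
 [ 0.469 -0.162  0.143]
 [ 0.469 -0.162  0.156]
 [ 0.464 -0.158  0.164]
 [ 0.463 -0.158  0.173]
 [ 0.462 -0.156  0.181]
 [ 0.457 -0.154  0.192]]
 tray 274 ((480.0921630859375, 338.50640869140625), (133.91917419433594, 136.8258819580078), 11.725606918334961)
yellow [272 212  27  11  92] [ 0.698 -0.013  0.125] [ 0.665 -0.035  0.09 ] [0.706 0.02  0.131]
yellow [213 231  25  11  94] [ 0.668 -0.153  0.125] [ 0.648 -0.178  0.098] [ 0.676 -0.125  0.128]
side lid n 5282 z 0.09075384783311291 ((585.5118408203125, -58.04484558105469), (224.7242889404297, 151.9307861328125), 78.15809631347656)
 wing 145 [ 0.68016915 -0.0817519   0.13282674] ((685.9494018554688, -108.40544128417969), (51.134376525878906, 76.04354095458984), 8.104263305664062)
 marker 0
[]
 tray 260 ((479.7025146484375, 337.2071533203125), (128.5751495361328, 132.5015411376953), 11.754530906677246)
yellow [292 188  18  28 258] [ 0.685 -0.01   0.111] [ 0.669 -0.034  0.091] [0.702 0.018 0.13 ]
yellow [309 231  22  34 408] [ 0.656 -0.153  0.111] [ 0.638 -0.178  0.089] [ 0.695 -0.109  0.129]
```

View pics/crop1.png

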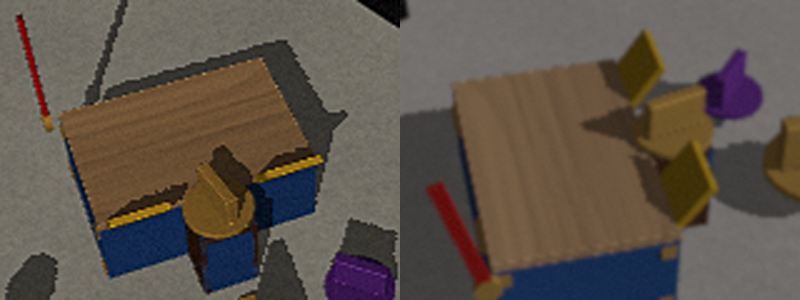

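The crop confirms the knob is seated on the bridge, with the wing running from scene-crop (197,168) to (235,215). The marker arm at the left (20,15)–(48,125) is intact. Next I refine the wing yaw and the marker angle.

```bash
cat >> h.py <<'E'
C=np.array([.584,-.058]); a=np.deg2rad(78.25)
ey=-np.array([np.cos(a),np.sin(a)]); ex=np.array([-np.sin(a),np.cos(a)])   # case axes in world xy
def case(x,y): return C+ex*x+ey*y
E
python3 - <<'E'
from h import *
k=case(-.099,0); print('slot',k,'lipR',case(.075-.169,-.074),'lipL',case(.075-.169,.074), 'hinge',case(.075,0), 'slot yaw',np.degrees(np.arctan2(ey[1],ey[0]))%180)
for n in ['scene','side']:
    d=dict(np.load(f'{n}1.npz')); w=cloud(d); im=d['img'].astype(int)
    r=np.hypot(w[...,0]-k[0],w[...,1]-k[1])
    for lo,hi in((.103,.128),(.129,.139)):
        Q=w[(r<.032)&(w[...,2]>lo)&(w[...,2]<hi)][:,:2]; m=Q.mean(0); u,s,vt=np.linalg.svd(Q-m); 
        ang=np.degrees(np.arctan2(vt[0,1],vt[0,0]))%180; pr=(Q-m)@vt[0]; pp=(Q-m)@vt[1]
        print(n,len(Q),m,m+vt[0]*(pr.max()+pr.min())/2,'ang',ang,'len',np.ptp(pr),'wid',np.ptp(pp))
    hinge=case(.075,.122); rel=w[...,:2]-hinge; X=rel@ex; Y=rel@ey
    Q=(abs(Y)<.015)&(X>-.03)&(X<.08)&(w[...,2]>.11)&(w[...,2]<.21)&(im[...,2]>60)&(im[...,1]<.5*im[...,2])
    xs=X[Q]; zs=w[...,2][Q]
    if len(xs)>5:
        m=np.array([xs.mean(),zs.mean()]);u,s,vt=np.linalg.svd(np.c_[xs,zs]-m);v=vt[0]*np.sign(vt[0,1])
        print('marker n',len(xs),'theta dir',np.arctan2(v[1],-v[0]),'via hinge',np.arctan2(m[1]-.08,-m[0]),'Y',Y[Q].mean(),'tip z',zs.max())
o=sensors.get_obs();R=o['tcp_rot'];print('tool y yaw',np.degrees(np.arctan2(R[1,1],R[0,1])))
d=dict(np.load('side1.npz'));w=cloud(d)
print('dolls', pt(d,256,140),pt(d,380,330),'bus',pt(d,277,378))
E
```

```text
slot [ 0.6809255  -0.07816053] lipR [ 0.69109976 -0.00469296] lipL [ 0.66096078 -0.14959169] hinge [ 0.51057159 -0.04272687] slot yaw 78.25
scene 99 [ 0.68869904 -0.08306385] [ 0.68188416 -0.08390939] ang 7.07270556752899 len 0.051788149135821804 wid 0.015099057970762435
scene 109 [ 0.6820651  -0.07990704] [ 0.6812367  -0.07993498] ang 1.9323161492579057 len 0.05222254872346577 wid 0.012243661585381257
marker n 84 theta dir 1.8361251055771712 via hinge 1.8147167372484039 Y 0.000626756325001788 tip z 0.19742992933750425
side 214 [ 0.67950554 -0.08325919] [ 0.68148645 -0.08329338] ang 179.0112093242196 len 0.05286590732316783 wid 0.013029441159827572
side 118 [ 0.68060594 -0.07992518] [ 0.68201836 -0.07986125] ang 2.591733551441024 len 0.05146797776143562 wid 0.013661494743704997
marker n 252 theta dir 1.8260429872841395 via hinge 1.8564624365632891 Y 0.0019223206018280153 tip z 0.1976470729440627
tool y yaw 72.47817460096299
dolls [0.70773758 0.30884443 0.08057996] [ 0.66984565 -0.34971007  0.08544076] bus [ 0.47664067 -0.34675865  0.06248824]
```

>>> play_rows:
  steps:
    - {"gripper": 0.5,"dx": 2.4,"dy": -3.6,"dz": 0.2,"yaw": -0.14}
    - {"gripper": 0.5,"dx": 2.4,"dy": -3.6,"dz": 0.2,"yaw": -0.14}
    - {"gripper": 0.5,"dx": 2.4,"dy": -3.6,"dz": 0.2,"yaw": -0.14}
    - {"gripper": 0.5,"dx": 2.4,"dy": -3.6,"dz": 0.2,"yaw": -0.14}
    - {"gripper": 0.5,"dx": 2.4,"dy": -3.6,"dz": 0.2,"yaw": -0.14}
    - {"gripper": 0.5,"dx": 2.4,"dy": -3.6,"dz": 0,"yaw": -0.14}
    - {"gripper": 0.5,"dx": 2.4,"dy": -3.6,"dz": 0,"yaw": -0.14}
    - {"gripper": 0.5,"dx": 2.4,"dy": -3.6,"dz": 0,"yaw": -0.14}
    - {"gripper": 0.5,"dx": 2.4,"dy": -3.6,"dz": 0,"yaw": -0.14}
    - {"gripper": 0.5,"dx": 2.4,"dy": -3.6,"dz": 0,"yaw": -0.14}
    - {"gripper": 0.5,"dx": 2.4,"dy": -3.6,"dz": 0,"yaw": -0.14}
    - {"gripper": 0.5,"dx": 2.4,"dy": -3.6,"dz": 0,"yaw": -0.14}
    - {"gripper": 0.5,"dx": 2.4,"dy": -3.6,"dz": 0,"yaw": -0.14}
    - {"gripper": 0.5,"dx": 2.4,"dy": -3.6,"dz": 0,"yaw": -0.14}
    - {"gripper": 0.5,"dx": 2.4,"dy": -3.6,"dz": 0,"yaw": -0.14}
    - {"gripper": 0.5,"dx": 2.4,"dy": -3.6,"dz": 0,"yaw": -0.14}
    - {"gripper": 0.5,"dx": 2.4,"dy": -3.6,"dz": 0,"yaw": -0.14}
    - {"gripper": 0.5,"dx": 2.4,"dy": -3.6,"dz": 0,"yaw": -0.14}
    - {"gripper": 0.5,"dx": 2.4,"dy": -3.6,"dz": 0,"yaw": -0.14}
    - {"gripper": 0.5,"dx": 0,"dy": 0,"dz": 0,"yaw": -0.14}
  squeeze: 60

```text
time: 2.1
tcp_pos: [0.6605, -0.0467, 0.2412]
tcp_rot: [[1.0, 0.024, 0.001], [0.024, -1.0, -0.003], [0.001, 0.003, -1.0]]
contact_force: [-0.2, 0.3, -0.2]
width: 0.0426
grip_force: 0.0
```

>>> play_rows:
  steps:
    - {"gripper": 0.5,"dx": 2.1,"dy": -3.3,"dz": 0,"yaw": 0.01}
    - {"gripper": 0.5,"dx": 0,"dy": 0,"dz": -3}
    - {"gripper": 0.5,"dz": -3}
    - {"gripper": 0.5,"dz": 0}
    - {"gripper": 0.5,"dz": 0}
    - {"gripper": 0.5,"dz": 0}

```text
invalid input at $.steps[1]: expected keys gripper, dx, dy, dz, yaw
```

>>> play_rows:
  steps:
    - {"gripper": 0.5,"dx": 2.1,"dy": -3.3,"dz": 0,"yaw": 0.01}
    - {"gripper": 0.5,"dx": 0,"dy": 0,"dz": -3,"yaw": 0}
    - {"gripper": 0.5,"dx": 0,"dy": 0,"dz": -3,"yaw": 0}
    - {"gripper": 0.5,"dx": 0,"dy": 0,"dz": 0,"yaw": 0}
    - {"gripper": 0.5,"dx": 0,"dy": 0,"dz": 0,"yaw": 0}
    - {"gripper": 0.5,"dx": 0,"dy": 0,"dz": 0,"yaw": 0}

```text
time: 2.7
tcp_pos: [0.6809, -0.0734, 0.1829]
tcp_rot: [[0.999, 0.046, 0.002], [0.046, -0.999, -0.0], [0.002, 0.0, -1.0]]
contact_force: [-0.4, 0.4, 0.1]
width: 0.0426
grip_force: 0.0
```

>>> play_rows:
  steps:
    - {"gripper": 0.5,"dx": 0,"dy": -0.6,"dz": 0,"yaw": 0}
    - {"gripper": 0.5,"dx": 0,"dy": 0,"dz": -2,"yaw": 0}
    - {"gripper": 0.5,"dx": 0,"dy": 0,"dz": -2,"yaw": 0}
    - {"gripper": 0.5,"dx": 0,"dy": 0,"dz": -2,"yaw": 0}
    - {"gripper": 0.5,"dx": 0,"dy": 0,"dz": -1.0,"yaw": 0}
    - {"gripper": 0.5,"dx": 0,"dy": 0,"dz": -0.8,"yaw": 0}
    - {"gripper": 0.5,"dx": 0,"dy": 0,"dz": 0,"yaw": 0}
    - {"gripper": 0.5,"dx": 0,"dy": 0,"dz": 0,"yaw": 0}

```text
time: 3.5
tcp_pos: [0.6806, -0.0796, 0.1041]
tcp_rot: [[0.999, 0.046, 0.001], [0.046, -0.999, -0.0], [0.001, 0.0, -1.0]]
contact_force: [0.8, -1.0, 0.7]
width: 0.0426
grip_force: 0.0
```

>>> play_rows:
  steps:
    - {"gripper": 1,"dx": 0,"dy": 0,"dz": 0,"yaw": 0}
    - {"gripper": 1,"dx": 0,"dy": 0,"dz": 0,"yaw": 0}
    - {"gripper": 1,"dx": 0,"dy": 0,"dz": 0,"yaw": 0}
    - {"gripper": 1,"dx": 0,"dy": 0,"dz": 0,"yaw": 0}
    - {"gripper": 1,"dx": 0,"dy": 0,"dz": 0,"yaw": 0}
    - {"gripper": 1,"dx": 0,"dy": 0,"dz": 0,"yaw": 0}

```text
time: 4.1
tcp_pos: [0.6806, -0.0794, 0.1041]
tcp_rot: [[0.999, 0.046, 0.001], [0.046, -0.999, 0.0], [0.001, -0.0, -1.0]]
contact_force: [-1.7, -0.5, 6.9]
width: 0.0111
grip_force: 59.8
```

>>> play_rows:
  steps:
    - {"gripper": 1,"dx": 0,"dy": 0,"dz": 0.1,"yaw": 0.1}
    - {"gripper": 1,"dx": 0,"dy": 0,"dz": 0,"yaw": 0.1}
    - {"gripper": 1,"dx": 0,"dy": 0,"dz": 0,"yaw": 0.1}
    - {"gripper": 1,"dx": 0,"dy": 0,"dz": 0,"yaw": 0.1}
    - {"gripper": 1,"dx": 0,"dy": 0,"dz": 0,"yaw": 0.1}
    - {"gripper": 1,"dx": 0,"dy": 0,"dz": 0,"yaw": 0.1}
    - {"gripper": 1,"dx": 0,"dy": 0,"dz": 0,"yaw": 0.1}
    - {"gripper": 1,"dx": 0,"dy": 0,"dz": 0,"yaw": 0.1}
    - {"gripper": 1,"dx": 0,"dy": 0,"dz": 0,"yaw": 0.1}
    - {"gripper": 1,"dx": 0,"dy": 0,"dz": 0,"yaw": 0.1}
    - {"gripper": 1,"dx": 0,"dy": 0,"dz": 0,"yaw": 0.1}
    - {"gripper": 1,"dx": 0,"dy": 0,"dz": 0,"yaw": 0.1}
    - {"gripper": 1,"dx": 0,"dy": 0,"dz": 0,"yaw": 0}
    - {"gripper": 1,"dx": 0,"dy": 0,"dz": 0,"yaw": 0}

```text
time: 5.5
tcp_pos: [0.6802, -0.0795, 0.1044]
tcp_rot: [[0.322, 0.947, 0.0], [0.947, -0.322, 0.0], [0.0, -0.0, -1.0]]
contact_force: [0.7, -0.5, -1.3]
width: 0.0109
grip_force: 58.6
```

Run:
```python
from h import *
o=sensors.get_obs(); print(o['moment'],o['contact_force'],o['qpos'])
d=cam('side'); w=cloud(d); np.savez('side2.npz',**d)
cv2.imwrite('pics/c2.png',cv2.resize(d['img'][150:300,220:400],None,fx=4,fy=4,interpolation=2))
```

```text
[ 0.0548599  -0.03007782  0.0333611 ] [ 0.6690912  -0.53774635 -1.2689609 ] [-16.31000112  34.58596331  24.97691245  97.5487896  -17.76628062
  51.81259449  -2.93743112]
```

View pics/c2.png

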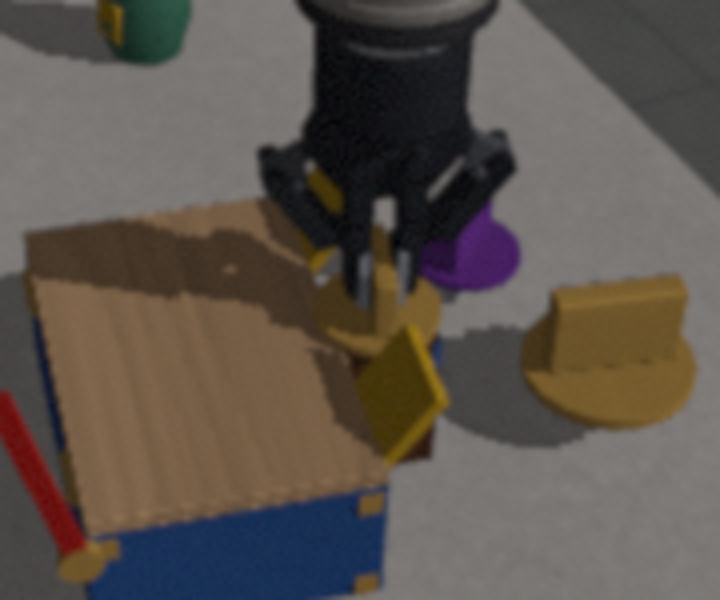

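The wing has turned with the fingers, now close to the slot direction. About 7° remain.

>>> play_rows:
  steps:
    - {"gripper": 1,"dx": 0,"dy": 0,"dz": 0,"yaw": 0.05}
    - {"gripper": 1,"dx": 0,"dy": 0,"dz": 0,"yaw": 0.05}
    - {"gripper": 1,"dx": 0,"dy": 0,"dz": 0,"yaw": 0.03}
    - {"gripper": 1,"dx": 0,"dy": 0,"dz": 0,"yaw": 0}
    - {"gripper": 1,"dx": 0,"dy": 0,"dz": 0,"yaw": 0}

```text
time: 6.05
tcp_pos: [0.6802, -0.0793, 0.1043]
tcp_rot: [[0.196, 0.981, -0.0], [0.981, -0.196, 0.0], [0.0, -0.0, -1.0]]
contact_force: [-0.0, 0.4, -1.1]
width: 0.0108
grip_force: 58.5
```

Run:
```python
from h import *
o=sensors.get_obs(); R=o['tcp_rot'];print(o['moment'],o['contact_force'],np.degrees(np.arctan2(R[1,1],R[0,1]))+90)
```

```text
[-0.02606304  0.05334215  0.00637552] [-0.02281132  0.38858393 -1.06755821] 78.72085539021273
```

>>> play_rows:
  steps:
    - {"gripper": 1,"dx": 0,"dy": 0,"dz": 0,"yaw": 0.02}
    - {"gripper": 1,"dx": 0,"dy": 0,"dz": 0,"yaw": 0.02}
    - {"gripper": 1,"dx": 0,"dy": 0,"dz": 0,"yaw": 0}

```text
time: 6.35
tcp_pos: [0.6804, -0.0794, 0.1043]
tcp_rot: [[0.154, 0.988, 0.0], [0.988, -0.154, 0.0], [0.0, 0.0, -1.0]]
contact_force: [1.1, -0.2, -3.6]
width: 0.0107
grip_force: 58.5
```

Run:
```python
from h import *
o=sensors.get_obs(); R=o['tcp_rot'];print(o['moment'],o['contact_force'],np.degrees(np.arctan2(R[1,1],R[0,1]))+90)
```

```text
[ 0.0263281  -0.47611861 -0.30471503] [ 1.11597872 -0.2282652  -3.55360433] 81.14974100123816
```

Contact with the stop shows in the moment. I back off slightly and lift gently.

>>> play_rows:
  steps:
    - {"gripper": 1,"dx": 0,"dy": 0,"dz": 0,"yaw": -0.02}
    - {"gripper": 1,"dx": 0,"dy": 0,"dz": 0.4,"yaw": 0}
    - {"gripper": 1,"dx": 0,"dy": 0,"dz": 0.4,"yaw": 0}
    - {"gripper": 1,"dx": 0,"dy": 0,"dz": 0.4,"yaw": 0}
    - {"gripper": 1,"dx": 0,"dy": 0,"dz": 0,"yaw": 0}

```text
time: 6.85
tcp_pos: [0.6804, -0.0794, 0.1172]
tcp_rot: [[0.174, 0.985, 0.001], [0.985, -0.174, 0.0], [0.0, 0.001, -1.0]]
contact_force: [0.0, 0.1, -1.8]
width: 0.0111
grip_force: 59.0
```

>>> play_rows:
  steps:
    - {"gripper": 1,"dx": 0,"dy": 0,"dz": 0.8,"yaw": 0}
    - {"gripper": 1,"dx": 0,"dy": 0,"dz": 0.8,"yaw": 0}
    - {"gripper": 1,"dx": 0,"dy": 0,"dz": 1,"yaw": 0}
    - {"gripper": 1,"dx": 0,"dy": 0,"dz": 1,"yaw": 0}
    - {"gripper": 1,"dx": 0,"dy": 0,"dz": 2,"yaw": 0}
    - {"gripper": 1,"dx": 0,"dy": 0,"dz": 3,"yaw": 0}
    - {"gripper": 1,"dx": 0,"dy": 0,"dz": 3,"yaw": 0}
    - {"gripper": 1,"dx": 0,"dy": 0,"dz": 0,"yaw": 0}
    - {"gripper": 1,"dx": 0,"dy": 0,"dz": 0,"yaw": 0}

```text
time: 7.75
tcp_pos: [0.6804, -0.0794, 0.2334]
tcp_rot: [[0.174, 0.985, 0.002], [0.985, -0.174, 0.0], [0.001, 0.001, -1.0]]
contact_force: [0.2, 0.3, -3.1]
width: 0.0106
grip_force: 59.2
```

Run:
```python
from h import *
d=cam('scene'); cv2.imwrite('pics/s3.png',d['img'])
```

```text
(no output)
```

View pics/s3.png

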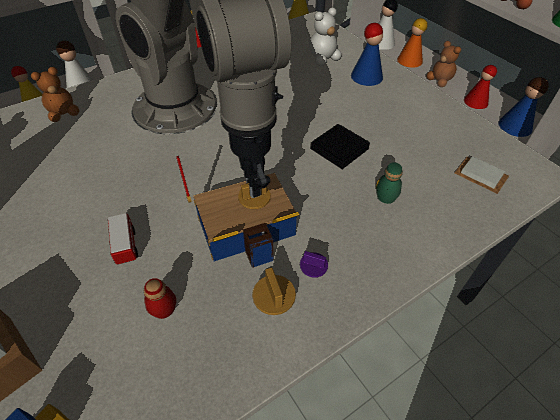

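The knob hangs clear from the fingers at (255,195) and the slot is empty at (260,240). Nothing else has moved. Now to the tray.

>>> play_rows:
  steps:
    - {"gripper": 1,"dx": -1,"dy": 2,"dz": 0,"yaw": 0}
    - {"gripper": 1,"dx": -1.5,"dy": 3.2,"dz": 0,"yaw": 0}
    - {"gripper": 1,"dx": -1.7,"dy": 3.6,"dz": 0,"yaw": 0}
    - {"gripper": 1,"dx": -1.7,"dy": 3.6,"dz": 0,"yaw": 0}
    - {"gripper": 1,"dx": -1.7,"dy": 3.6,"dz": 0,"yaw": 0}
    - {"gripper": 1,"dx": -1.7,"dy": 3.6,"dz": 0,"yaw": 0}
    - {"gripper": 1,"dx": -1.7,"dy": 3.6,"dz": 0,"yaw": 0}
    - {"gripper": 1,"dx": -1.7,"dy": 3.6,"dz": 0,"yaw": 0}
    - {"gripper": 1,"dx": -1.7,"dy": 3.6,"dz": 0,"yaw": 0}
    - {"gripper": 1,"dx": -1.7,"dy": 3.6,"dz": 0,"yaw": 0}
    - {"gripper": 1,"dx": -1.7,"dy": 3.6,"dz": -2,"yaw": 0}
    - {"gripper": 1,"dx": -1.6,"dy": 2.6,"dz": -3,"yaw": 0}
    - {"gripper": 1,"dx": -0.6,"dy": 1.5,"dz": -3,"yaw": 0}
    - {"gripper": 1,"dx": 0,"dy": 0,"dz": -3,"yaw": 0}
    - {"gripper": 1,"dx": 0,"dy": 0,"dz": 0,"yaw": 0}
    - {"gripper": 1,"dx": 0,"dy": 0,"dz": 0,"yaw": 0}
    - {"gripper": 1,"dx": 0,"dy": 0,"dz": 0,"yaw": 0}

```text
time: 9.5
tcp_pos: [0.4811, 0.3375, 0.1237]
tcp_rot: [[0.175, 0.985, 0.001], [0.985, -0.175, 0.001], [0.001, 0.001, -1.0]]
contact_force: [-0.2, 1.0, -1.7]
width: 0.0112
grip_force: 58.8
```

>>> play_rows:
  steps:
    - {"gripper": 1,"dx": 0,"dy": 0,"dz": -2,"yaw": 0}
    - {"gripper": 1,"dx": 0,"dy": 0,"dz": -2,"yaw": 0}
    - {"gripper": 1,"dx": 0,"dy": 0,"dz": -2,"yaw": 0}
    - {"gripper": 1,"dx": 0,"dy": 0,"dz": -1.2,"yaw": 0}
    - {"gripper": 1,"dx": 0,"dy": 0,"dz": -0.8,"yaw": 0}
    - {"gripper": 1,"dx": 0,"dy": 0,"dz": 0,"yaw": 0}
    - {"gripper": 1,"dx": 0,"dy": 0,"dz": 0,"yaw": 0}

```text
time: 10.2
tcp_pos: [0.4807, 0.3379, 0.0431]
tcp_rot: [[0.174, 0.985, 0.001], [0.985, -0.174, 0.001], [0.001, 0.001, -1.0]]
contact_force: [-0.0, -0.0, -1.8]
width: 0.0113
grip_force: 59.1
```

>>> play_rows:
  steps:
    - {"gripper": 1,"dx": 0,"dy": 0,"dz": -0.3,"yaw": 0}
    - {"gripper": 1,"dx": 0,"dy": 0,"dz": 0,"yaw": 0}
    - {"gripper": 0.4,"dx": 0,"dy": 0,"dz": 0,"yaw": 0}
    - {"gripper": 0.4,"dx": 0,"dy": 0,"dz": 0,"yaw": 0}
    - {"gripper": 0.4,"dx": 0,"dy": 0,"dz": 0,"yaw": 0}
    - {"gripper": 0.4,"dx": 0,"dy": 0,"dz": 0,"yaw": 0}
    - {"gripper": 0.4,"dx": 0,"dy": 0,"dz": 2,"yaw": 0}
    - {"gripper": 0.4,"dx": 0,"dy": 0,"dz": 4,"yaw": 0}
    - {"gripper": 0.2,"dx": 0,"dy": 0,"dz": 5,"yaw": 0}
    - {"gripper": 0,"dx": 0,"dy": 0,"dz": 5,"yaw": 0}
    - {"gripper": 0,"dx": 0,"dy": 0,"dz": 0,"yaw": 0}

```text
time: 11.3
tcp_pos: [0.4828, 0.3393, 0.206]
tcp_rot: [[0.175, 0.985, 0.007], [0.985, -0.175, 0.007], [0.008, 0.005, -1.0]]
contact_force: [0.5, 0.6, -0.6]
width: 0.0855
grip_force: 0.0
```

Run:
```python
from h import *
d=cam('side'); cv2.imwrite('pics/t4.png',np.hstack([cv2.resize(d['img'][100:250,100:300],None,fx=3,fy=3,interpolation=2)]))
```

```text
(no output)
```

View pics/t4.png

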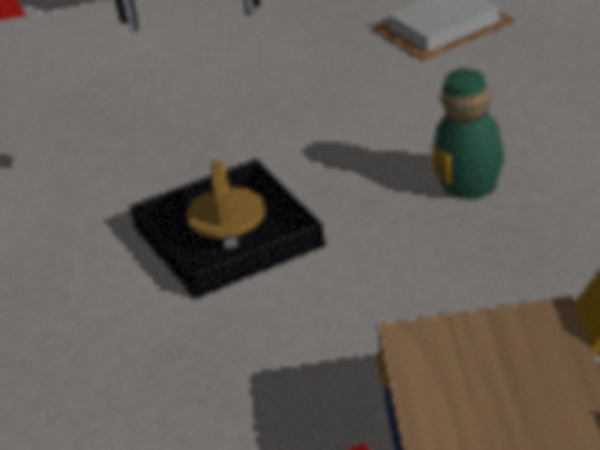

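The knob lies in the tray near its centre at (225,210), and the doll is untouched. Next, the right lip (robot's left). The fingers will close along case y so the lip can pivot in the pads.

>>> play_rows:
  steps:
    - {"gripper": 0,"dx": 1.7,"dy": -2.9,"dz": 0,"yaw": 0.128}
    - {"gripper": 0,"dx": 1.7,"dy": -2.9,"dz": 0,"yaw": 0.128}
    - {"gripper": 0,"dx": 1.7,"dy": -2.9,"dz": 0,"yaw": 0.128}
    - {"gripper": 0,"dx": 1.7,"dy": -2.9,"dz": 0,"yaw": 0.128}
    - {"gripper": 0,"dx": 1.7,"dy": -2.9,"dz": 0,"yaw": 0.128}
    - {"gripper": 0,"dx": 1.7,"dy": -2.9,"dz": 0,"yaw": 0.128}
    - {"gripper": 0,"dx": 1.7,"dy": -2.9,"dz": 0,"yaw": 0.128}
    - {"gripper": 0,"dx": 1.7,"dy": -2.9,"dz": 0,"yaw": 0.128}
    - {"gripper": 0,"dx": 1.7,"dy": -2.9,"dz": 0,"yaw": 0.128}
    - {"gripper": 0,"dx": 1.7,"dy": -2.9,"dz": 0,"yaw": 0.128}
    - {"gripper": 0,"dx": 1.7,"dy": -2.9,"dz": 0,"yaw": 0.128}
    - {"gripper": 0,"dx": 1.7,"dy": -2.9,"dz": 0,"yaw": 0.128}
    - {"gripper": 0,"dx": 0,"dy": 0,"dz": 0,"yaw": 0}
    - {"gripper": 0,"dx": 0,"dy": 0,"dz": 0,"yaw": 0}
    - {"gripper": 0,"dx": 0,"dy": 0,"dz": 0,"yaw": 0}

```text
time: 12.85
tcp_pos: [0.6836, -0.0092, 0.1985]
tcp_rot: [[-0.978, 0.209, -0.001], [0.209, 0.978, 0.0], [0.001, 0.0, -1.0]]
contact_force: [-0.8, 0.3, -0.6]
width: 0.0855
grip_force: 0.0
```

```bash
sed -i 's/C=np.array(\[.584,-.058\])/C=np.array([.583,-.061])/' h.py
python3 - <<'E'
from h import *
o=sensors.get_obs(); R=o['tcp_rot']; print(o['tcp_pos'],np.degrees(np.arctan2(R[1,1],R[0,1])),o['qpos'])
t=case(-.096,-.074); print('target',t,'delta cm',100*(t-o['tcp_pos'][:2]))
r,p0=np.hypot(.171,.036),np.arctan2(.036,.171)
prev=None
for th in np.linspace(0,1.835,22):
    x=.075-r*np.cos(th+p0); z=.08+r*np.sin(th+p0); P=np.r_[case(x,-.074),z]*100
    if prev is not None: print(round(th,3),np.round(P-prev,2), np.round(P,1))
    prev=P
E
```

```text
[ 0.68360407 -0.00921204  0.19851275] 77.95626464832999 [-10.11886989  26.93764177   7.6334755   92.74191445  -3.99314871
  60.66179024  76.61442362]
target [ 0.69205785 -0.00810024] delta cm [0.8453786  0.11117961]
0.087 [-0.37  0.08  1.48] [68.8 -0.7 13.1]
0.175 [-0.5   0.1   1.44] [68.3 -0.6 14.5]
0.262 [-0.62  0.13  1.39] [67.7 -0.5 15.9]
0.35 [-0.73  0.15  1.33] [67.  -0.3 17.2]
0.437 [-0.84  0.18  1.26] [66.1 -0.2 18.5]
0.524 [-0.95  0.2   1.18] [65.2  0.  19.7]
0.612 [-1.05  0.22  1.09] [64.1  0.2 20.8]
0.699 [-1.14  0.24  0.99] [63.   0.5 21.8]
0.786 [-1.22  0.25  0.89] [61.8  0.7 22.6]
0.874 [-1.29  0.27  0.78] [60.5  1.  23.4]
0.961 [-1.35  0.28  0.66] [59.2  1.3 24.1]
1.049 [-1.4   0.29  0.54] [57.8  1.6 24.6]
1.136 [-1.44  0.3   0.41] [56.3  1.9 25. ]
1.223 [-1.47  0.31  0.28] [54.9  2.2 25.3]
1.311 [-1.49  0.31  0.15] [53.4  2.5 25.5]
1.398 [-1.49  0.31  0.01] [51.9  2.8 25.5]
1.485 [-1.49  0.31 -0.12] [50.4  3.1 25.3]
1.573 [-1.47  0.31 -0.25] [48.9  3.4 25.1]
1.66 [-1.45  0.3  -0.38] [47.5  3.7 24.7]
1.748 [-1.41  0.29 -0.51] [46.   4.  24.2]
1.835 [-1.36  0.28 -0.63] [44.7  4.3 23.6]
```

>>> play_rows:
  steps:
    - {"gripper": 0,"dx": 0.8,"dy": 0.1,"dz": 0,"yaw": 0}
    - {"gripper": 0,"dx": 0,"dy": 0,"dz": -2.5,"yaw": 0}
    - {"gripper": 0,"dx": 0,"dy": 0,"dz": -2.5,"yaw": 0}
    - {"gripper": 0,"dx": 0,"dy": 0,"dz": -2.5,"yaw": 0}
    - {"gripper": 0,"dx": 0,"dy": 0,"dz": -1.5,"yaw": 0}
    - {"gripper": 0,"dx": 0,"dy": 0,"dz": -1,"yaw": 0}
    - {"gripper": 0,"dx": 0,"dy": 0,"dz": 0,"yaw": 0}
    - {"gripper": 0,"dx": 0,"dy": 0,"dz": 0,"yaw": 0}

```text
time: 13.65
tcp_pos: [0.6928, -0.0092, 0.1001]
tcp_rot: [[-0.978, 0.208, 0.001], [0.208, 0.978, -0.0], [-0.001, 0.0, -1.0]]
contact_force: [0.2, 0.8, 1.4]
width: 0.0857
grip_force: 0.0
```

Run:
```python
from h import *
d=cam('side'); e=cam('scene')
cv2.imwrite('pics/g5.png',np.hstack([cv2.resize(d['img'][160:300,230:360],(390,420),interpolation=2),cv2.resize(e['img'][150:290,190:320],(390,420),interpolation=2)]))
```

```text
(no output)
```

View pics/g5.png

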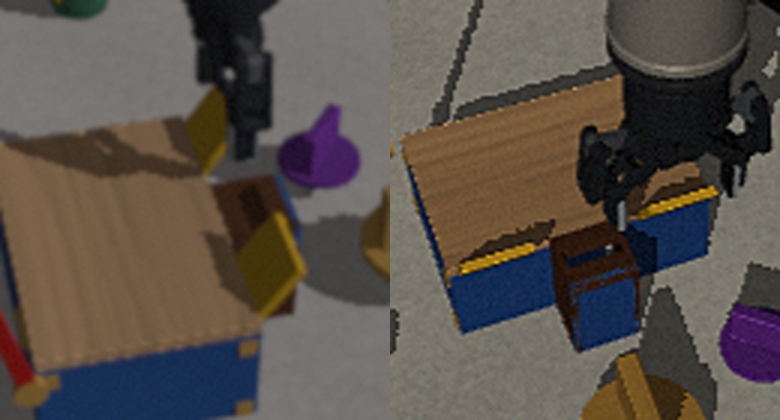

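The fingers flank the right lip, which is at (680,200) in the right panel and centred between them. I go 4 mm lower and close.

>>> play_rows:
  steps:
    - {"gripper": 0,"dx": 0,"dy": 0,"dz": -0.4,"yaw": 0}
    - {"gripper": 1,"dx": 0,"dy": 0,"dz": 0,"yaw": 0}
    - {"gripper": 1,"dx": 0,"dy": 0,"dz": 0,"yaw": 0}
    - {"gripper": 1,"dx": 0,"dy": 0,"dz": 0,"yaw": 0}
    - {"gripper": 1,"dx": 0,"dy": 0,"dz": 0,"yaw": 0}
    - {"gripper": 1,"dx": 0,"dy": 0,"dz": 0,"yaw": 0}
  squeeze: 45

```text
time: 14.35
tcp_pos: [0.6937, -0.0048, 0.0971]
tcp_rot: [[-0.979, 0.205, 0.003], [0.205, 0.979, 0.004], [-0.002, 0.005, -1.0]]
contact_force: [-0.7, 15.8, 12.5]
width: 0.0548
grip_force: 45.5
```

>>> play_rows:
  steps:
    - {"gripper": 1,"dx": 0.1,"dy": 0.4,"dz": 0.1,"yaw": 0}
    - {"gripper": 1,"dx": 0,"dy": 0,"dz": 0,"yaw": 0}
    - {"gripper": 1,"dx": -0.37,"dy": 0.08,"dz": 1.48,"yaw": 0}
    - {"gripper": 1,"dx": -0.5,"dy": 0.1,"dz": 1.44,"yaw": 0}
    - {"gripper": 1,"dx": 0,"dy": 0,"dz": 0,"yaw": 0}
    - {"gripper": 1,"dx": 0,"dy": 0,"dz": 0,"yaw": 0}

```text
time: 14.95
tcp_pos: [0.6838, -0.0027, 0.126]
tcp_rot: [[-0.978, 0.208, -0.001], [0.208, 0.978, 0.001], [0.001, 0.001, -1.0]]
contact_force: [-2.5, 5.2, -1.4]
width: 0.0547
grip_force: 52.1
```

>>> play_rows:
  steps:
    - {"gripper": 1,"dx": -0.62,"dy": 0.13,"dz": 1.39,"yaw": 0}
    - {"gripper": 1,"dx": -0.73,"dy": 0.15,"dz": 1.33,"yaw": 0}
    - {"gripper": 1,"dx": -0.84,"dy": 0.18,"dz": 1.26,"yaw": 0}
    - {"gripper": 1,"dx": -0.95,"dy": 0.2,"dz": 1.18,"yaw": 0}
    - {"gripper": 1,"dx": -1.05,"dy": 0.22,"dz": 1.09,"yaw": 0}
    - {"gripper": 1,"dx": 0,"dy": 0,"dz": 0,"yaw": 0}
    - {"gripper": 1,"dx": 0,"dy": 0,"dz": 0,"yaw": 0}

```text
time: 15.65
tcp_pos: [0.6413, 0.0061, 0.1881]
tcp_rot: [[-0.978, 0.208, -0.002], [0.208, 0.978, 0.001], [0.002, 0.0, -1.0]]
contact_force: [-4.3, 5.4, -3.6]
width: 0.0549
grip_force: 55.5
```

Run:
```python
from h import *
d=cam('side'); e=cam('scene')
cv2.imwrite('pics/g6.png',np.hstack([cv2.resize(d['img'][150:310,200:350],(390,416),interpolation=2),cv2.resize(e['img'][130:290,170:320],(390,416),interpolation=2)]))
```

```text
(no output)
```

View pics/g6.png

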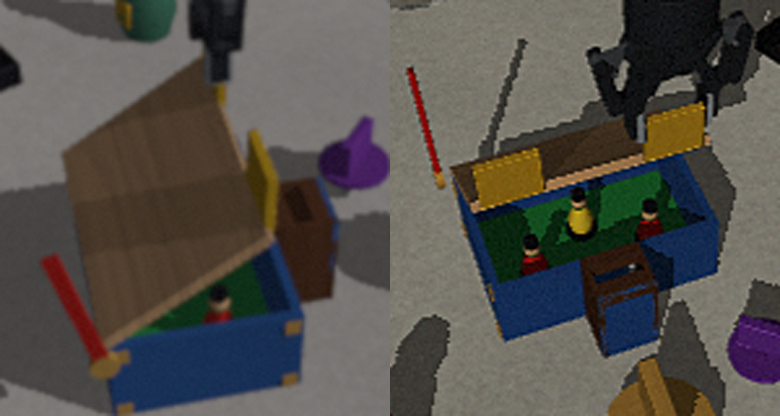

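The lid is rising with the right lip held (scene panel at (675,130)), at about 0.6 rad, and the lip pivots in the pads as intended. Continuing the arc.

>>> play_rows:
  steps:
    - {"gripper": 1,"dx": -1.14,"dy": 0.24,"dz": 0.99,"yaw": 0}
    - {"gripper": 1,"dx": -1.22,"dy": 0.25,"dz": 0.89,"yaw": 0}
    - {"gripper": 1,"dx": -1.29,"dy": 0.27,"dz": 0.78,"yaw": 0}
    - {"gripper": 1,"dx": -1.35,"dy": 0.28,"dz": 0.66,"yaw": 0}
    - {"gripper": 1,"dx": -1.4,"dy": 0.29,"dz": 0.54,"yaw": 0}
    - {"gripper": 1,"dx": -1.44,"dy": 0.3,"dz": 0.41,"yaw": 0}
    - {"gripper": 1,"dx": -1.47,"dy": 0.31,"dz": 0.28,"yaw": 0}
    - {"gripper": 1,"dx": -1.49,"dy": 0.31,"dz": 0.15,"yaw": 0}
    - {"gripper": 1,"dx": 0,"dy": 0,"dz": 0,"yaw": 0}
    - {"gripper": 1,"dx": 0,"dy": 0,"dz": 0,"yaw": 0}

```text
time: 16.75
tcp_pos: [0.5348, 0.0283, 0.2358]
tcp_rot: [[-0.978, 0.208, 0.001], [0.208, 0.978, 0.001], [-0.001, 0.001, -1.0]]
contact_force: [0.5, 5.0, 4.2]
width: 0.0542
grip_force: 49.4
```

>>> play_rows:
  steps:
    - {"gripper": 1,"dx": -1.49,"dy": 0.31,"dz": 0.01,"yaw": 0}
    - {"gripper": 1,"dx": -1.49,"dy": 0.31,"dz": -0.12,"yaw": 0}
    - {"gripper": 1,"dx": -1.47,"dy": 0.31,"dz": -0.25,"yaw": 0}
    - {"gripper": 1,"dx": -1.45,"dy": 0.3,"dz": -0.38,"yaw": 0}
    - {"gripper": 1,"dx": -1.41,"dy": 0.29,"dz": -0.51,"yaw": 0}
    - {"gripper": 1,"dx": 0,"dy": 0,"dz": 0,"yaw": 0}
    - {"gripper": 1,"dx": 0,"dy": 0,"dz": 0,"yaw": 0}

```text
time: 17.45
tcp_pos: [0.462, 0.0435, 0.2239]
tcp_rot: [[-0.978, 0.208, 0.001], [0.208, 0.978, 0.001], [-0.001, 0.001, -1.0]]
contact_force: [-8.0, 4.7, 20.4]
width: 0.0544
grip_force: 45.1
```

```bash
cat > m.py <<'E'
from h import *
for n in ['scene','side']:
    d=cam(n); w=cloud(d); im=d['img'].astype(int); cv2.imwrite(f'pics/{n}_m.png',d['img'])
    rel=w[...,:2]-case(.075,0); X=rel@ex; Y=rel@ey; Z=w[...,2]-.08
    red=(im[...,2]>60)&(im[...,1]<.5*im[...,2])
    for nm,M in (('marker',red&(abs(Y-.122)<.015)&(Z>.03)&(Z<.12)&(X>-.03)&(X<.09)),
                 ('lid',(abs(Y)<.105)&(Z>.025)&(Z<.135)&(X>-.04)&(X<.09)&((Y>-.03)|(Z<.09)))):
        x,z=X[M],Z[M]
        if len(x)<10: print(n,nm,len(x)); continue
        m=np.array([x.mean(),z.mean()])
        for _ in range(4):
            vt=np.linalg.svd(np.c_[x,z]-m,full_matrices=False)[2]; r=(np.c_[x,z]-m)@vt[1]; k=abs(r)<max(2*np.std(r),.003); x,z=x[k],z[k]; m=np.array([x.mean(),z.mean()])
        v=vt[0]*np.sign(vt[0,1]); print(n,nm,len(x),'dir',np.arctan2(v[1],-v[0]).round(4),'offs mm',(1e3*(m[0]*v[1]-m[1]*v[0])).round(1),'rms',(1e3*np.std(r)).round(1))
E
python3 m.py
```

```text
scene marker 72 dir 1.8274 offs mm -1.4 rms 1.5
scene lid 2441 dir 1.6624 offs mm -0.6 rms 1.3
side marker 249 dir 1.8218 offs mm 2.4 rms 3.5
side lid 85 dir 1.6638 offs mm -2.5 rms 1.1
```

>>> play_rows:
  steps:
    - {"gripper": 1,"dx": -0.8,"dy": 0.17,"dz": -0.2,"yaw": 0}
    - {"gripper": 1,"dx": -0.8,"dy": 0.17,"dz": -0.35,"yaw": 0}
    - {"gripper": 1,"dx": -0.8,"dy": 0.17,"dz": -0.4,"yaw": 0}
    - {"gripper": 1,"dx": 0,"dy": 0,"dz": 0,"yaw": 0}
    - {"gripper": 1,"dx": 0,"dy": 0,"dz": 0,"yaw": 0}

```text
time: 18.05
tcp_pos: [0.4376, 0.0484, 0.2135]
tcp_rot: [[-0.978, 0.208, 0.0], [0.208, 0.978, 0.001], [-0.0, 0.001, -1.0]]
contact_force: [-4.0, 6.6, 4.7]
width: 0.0538
grip_force: 47.1
```

```bash
python3 m.py
```

```text
scene marker 74 dir 1.8359 offs mm -2.0 rms 1.4
scene lid 2662 dir 1.8087 offs mm -0.5 rms 1.4
side marker 240 dir 1.8179 offs mm 2.9 rms 3.4
side lid 683 dir 1.8113 offs mm -2.7 rms 0.4
```

The lid is within about 0.02 rad of the marker. I release and rise.

>>> play_rows:
  steps:
    - {"gripper": 0,"dx": 0,"dy": 0,"dz": 0,"yaw": 0}
    - {"gripper": 0,"dx": 0,"dy": 0,"dz": 0,"yaw": 0}
    - {"gripper": 0,"dx": 0,"dy": 0,"dz": 0,"yaw": 0}
    - {"gripper": 0,"dx": 0,"dy": 0,"dz": 0,"yaw": 0}
    - {"gripper": 0,"dx": 0,"dy": 0,"dz": 1,"yaw": 0}
    - {"gripper": 0,"dx": 0,"dy": 0,"dz": 2,"yaw": 0}
    - {"gripper": 0,"dx": 0,"dy": 0,"dz": 3,"yaw": 0}
    - {"gripper": 0,"dx": 0,"dy": 0,"dz": 3,"yaw": 0}
    - {"gripper": 0,"dx": 0,"dy": 0,"dz": 0,"yaw": 0}
    - {"gripper": 0,"dx": 0,"dy": 0,"dz": 0,"yaw": 0}
    - {"gripper": 0,"dx": 0,"dy": 0,"dz": 0,"yaw": 0}

```text
time: 19.25
tcp_pos: [0.4371, 0.0479, 0.3025]
tcp_rot: [[-0.978, 0.208, -0.001], [0.208, 0.978, -0.0], [0.001, -0.0, -1.0]]
contact_force: [0.4, 0.7, 0.9]
width: 0.0853
grip_force: 0.0
```

```bash
python3 m.py; cp pics/scene_m.png pics/end7.png
```

```text
scene marker 81 dir 1.828 offs mm -1.3 rms 1.2
scene lid 2646 dir 1.8113 offs mm -0.9 rms 1.4
side marker 238 dir 1.8197 offs mm 2.8 rms 3.4
side lid 687 dir 1.8107 offs mm -2.7 rms 0.4
```

View pics/end7.png

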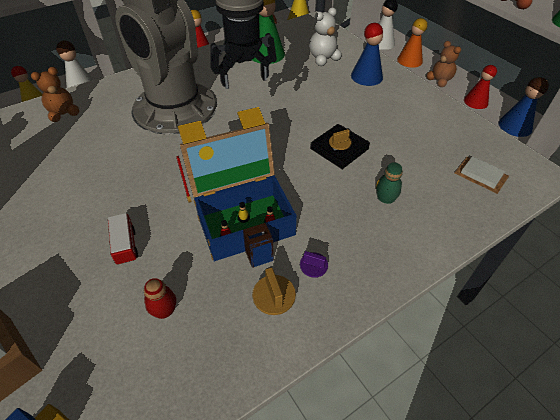

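The lid stands in line with the marker at (183,178), the knob is in the tray at (340,140), the toys are in place and the gripper is clear.

```bash
python3 -c "
from plant import sign_off; print(sign_off())"
```

```text
the job is handed in; nothing more can be done
None
```

The job is handed in: the lock knob lies in the tray, the lid stands at about 1.81 rad against the marker's 1.82 to 1.83 (limit 0.09 rad), and the marker and toys look unmoved in the last picture. The sign-off gave no verdict.

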